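# Inch the millstone round on the dressing table

### The arm

A 6-joint arm with a two-finger parallel gripper is mounted at the origin on the work surface. World frame = base frame: x ahead of the robot, y to its left, z up, the work surface at z = 0. Lengths are in m, angles in rad, forces in N, time in s.
With the tool pointing down it reaches from about 0.35 to 0.775 m from the base axis. Payload 5.5 kg.
Tool frame: the origin (TCP) lies between the finger pads; the fingertips stand env.nose_length ahead of it and the grasp point (between the pads) lies 8 mm behind it (env.nose_length is the distance from the TCP to the fingertips, in m); z points along the fingers, y is the direction in which the jaws open and shut (so a half turn about z gives the same grasp; the last joint's range is limited). The gripper opens to 85 mm and grips with 20 to 120 N. Pads are 22 mm wide; open, the fingers measure 114 mm over their backs; the gripper's body (76 mm by 85 mm) begins 54 mm behind the grasp point. The pads swing forward as they close: fully open they stand 13 mm farther back than shut.
Start: joints at [-1.247, 0.313, 0.046, 1.304, 0, 1.431], TCP at [0.257, -0.514, 0.242] pointing down, gripper open.
Joint ranges: [-2.76, 2.76], [-0.86, 1.69], [-1.03, 1.26], [-2.2, 2.34], [-1.47, 1.5], [-3.14, 3.14]. Speed limits (rad/s): [2.57, 2.57, 3.14, 3.14, 3.14, 3.14].

### API

Orientations are given as a unit quaternion [w, x, y, z].
In Python, from workcell import env gives the robot as it stands. The module is installed in compiled form; this text tells all that it offers.
- The arm moves only by the shell command python3 -m creep 'ROWS' [FORCE]. ROWS is a JSON object of lists of equal length, an entry for each row: "hand": the finger opening in mm, from 0 to 85.4; "delta_pos": the shift along the tool's x, y, z scaled (see below), a list of three; "turn": the turn about the tool's z scaled (see below). In form: {"hand": [hand, ...], "delta_pos": [[dx, dy, dz], ...], "turn": [turn, ...]}. A call has exactly 5 rows; each row shifts and turns the commanded pose from where the row before left it, along the tool's axes as they then stand; what a row does not reach is not made up. The controller multiplies each number of a shift by 0.8 m and each number of a turn by 5 degrees. A row lasts 1/12 s, in which the tool goes at most 41.7 mm and 7.16 degrees, less where a joint would pass 70% of its speed; a pose out of reach is approached as far as the arm can. A call with a number of a shift or a turn outside -1 to 1 is refused whole. A call with a gripper value outside its range is refused whole. The fingers move at their own pace and stop on an object; FORCE is the grip in N (left out, the last holds). Time passes only in rows, so rows that do not move let the fingers close, or fill a call up. It gives the time, the measured TCP pose, the force and the opening at its end, in the units of the state.
- env.get_state(): the state, without advancing time (a new reading comes with each control period).
- env.read_camera(name): name is "side" or "top" or "wrist"; returns a dict with "pixels" (480x640x3 uint8, red, green, blue), "depth" (480x640 float32, m along the optical axis (not along the pixel's ray), 0 where there is no reading), "fx", "fy", "cx", "cy" (pixels), "origin" and "orientation" of the camera in the world. Camera axes: x right, y down, z forward; pixel columns grow to the right and rows downward; lengths in m; the calibration is good to about 2 mm. A picture is of the moment at which its call begins.
- env.hand_in(): hands the job in, once; it reports no verdict.
Trained networks look in the newest picture that a camera, given by its name, has taken for a name from the list of things; names that differ only in an ending like _2 or _b are one class to them, and where a whole thing is asked for, a point or a joint stands for the part that bears it (a point fixed in the world has none). Each returns a list of dicts, best first, with "score" (0 to 1); they miss things now and then, are a little off and sometimes report something else, mostly with a low value. They report only what shows in the picture. A call takes as long as a camera call.
- env.find_in(camera, target): "location" ([row, column] in pixels, amid what is visible of it).
- env.pinpoint(camera, target): "location" ([row, column] in pixels: a listed point, or the origin of a listed thing).
The state is a dict: "clock": time; "joint_pos": joint angles; "qvel": joint speeds; "tau": joint torques, N m; "tcp_pos": TCP position; "orientation": TCP orientation; "wrist_force": force on the tool from outside, world axes, zero at the start; "ft_torque": the same for the moment, N m; "finger_gap": finger opening in m.
Only numpy, scipy, OpenCV 4.12 (cv2) and the standard library are available. Lean on these libraries where they do the work, as an engineer would, in place of code of your own. Each camera call takes 0.05 s, during which the arm holds its last target.

### The job

Set the millstone turning from the control box: press the yellow rocker over until it is fully on (its white-striped half down level), then press the blue rocker fully on in the same way, and last push the green button fully down and keep it held down with the fingertips: finish while still holding it, with both rockers still on. Do not press the red or the grey button, and leave the jar, the tools, the mug and the stones where they are.

Things in the scene. Friction and masses are not known exactly. Their poses are not given: they have to be found in the camera images.
- console: control box, fixed: grey steel case 220 x 320 x 60 mm; origin at the centre of its underside on the table, z up, x away from the robot at yaw 0 (it stands up to 0.3 rad either way). On its top are six places, at x = -46 and +46 mm and y = -92, 0 and +92 mm: five control modules and a small jar, in any arrangement
- mains (a joint): yellow rocker switch. 0 = off: the half with the white stripe (on the module's +x side) slopes up at 0.42 rad, the plain half is level; 0.42 = on: striped half level, plain half up. Starts at 0 to 0.05. No spring: friction (about 4 N at the stripe) keeps it where it is left. Each half is 34 mm long, 36 mm wide; pivot along the module's y, 22 mm above the centre of its underside
- mains_base: module of the yellow rocker: fixed black plate 80 x 80 x 14 mm on top of the control box; origin at the centre of its underside (60 mm above the table), axes as the control box's. Which of the six places it holds changes from run to run
- mains_press (a point): point on the marked half of the yellow rocker, at its white stripe, 24 mm from the pivot; it moves with the rocker. Once fully on it is 24 mm towards +x from the module's centre and 22 mm above the module's underside
- dust (a joint): blue rocker switch. 0 = off: the half with the white stripe (on the module's +x side) slopes up at 0.42 rad, the plain half is level; 0.42 = on: striped half level, plain half up. Starts at 0 to 0.05. No spring: friction (about 4 N at the stripe) keeps it where it is left. Each half is 34 mm long, 36 mm wide; pivot along the module's y, 22 mm above the centre of its underside
- dust_base: module of the blue rocker: fixed black plate 80 x 80 x 14 mm on top of the control box; origin at the centre of its underside (60 mm above the table), axes as the control box's. Which of the six places it holds changes from run to run
- dust_press (a point): the same point on the blue rocker
- jog (a joint): round green push button: 0 = out, 0.008 m = fully down; it springs back when let go. It needs about 2 N to start moving and 6 N to be fully down
- jog_base: module of the green button: fixed black plate 80 x 80 x 14 mm on top of the control box; origin at the centre of its underside (60 mm above the table), axes as the control box's. Which of the six places it holds changes from run to run
- jog_top (a point): centre of the green button's flat top, 34 mm across; 32 mm above its module's underside when out; a steel collar 48 mm across lies around it, 17 mm above the underside
- stop (a joint): red mushroom button with a 42 mm head on a yellow collar, not to be pressed: 0 = out, 0.008 m = fully down; it springs back when let go. It needs about 2 N to start moving and 6 N to be fully down
- stop_top (a point): centre of the red button's top, 32 mm above its module's underside
- reverse (a joint): round grey push button 34 mm across, not to be pressed: 0 = out, 0.008 m = fully down; it springs back when let go. It needs about 2 N to start moving and 6 N to be fully down
- reverse_top (a point): centre of the grey button's top, 32 mm above its module's underside
- jar: small jar 44 mm across and 50 mm tall with a steel cap, standing in one of the six places on the control box; origin at the centre of its underside, loose; a bystander
- hammer: hammer lying to the left (+y) of the control box; origin at its underside, loose; a bystander
- wrench: steel wrench lying to the right (-y) of the control box; origin at its underside, loose; a bystander
- brush: brush lying to the right of the wrench; origin at its underside, loose; a bystander
- mug: blue mug, 76 mm across and 85 mm tall, beyond the control box; origin at the centre of its underside, loose; a bystander
- flint: pale lump of stone about 60 x 46 x 42 mm, beyond the control box; origin at its underside, loose; a bystander
- chip: red-brown lump of stone about 45 x 35 x 32 mm, beyond the control box; origin at its underside, loose; a bystander

How it is judged:
By the outcome, as a careful person would: the job done as asked, in the order asked, and still so for the second after the job is handed in, while the arm keeps its last pose, push and grip.
It also fails if it takes over 38 s, if anything falls off the work surface, if the arm or the gripper's body presses on something with over 40 N, if the wrist force passes 120 N, or if a joint passes its speed limit or range.

## Working session

There is one attempt and no reset: what is moved stays moved. The work goes in short steps, Python scripts to look and compute and a shell command to move; the robot and the scene stay as the last step left them, time stands still between calls to the robot, and variables do not carry over. Pictures are saved under pics/ and viewed, and the job is handed in when it is done.

```bash
mkdir -p pics
cat > h.py <<'E'
import numpy as np, cv2
from workcell import env
from scipy.spatial.transform import Rotation as R
def q2R(q): return R.from_quat([q[1],q[2],q[3],q[0]]).as_matrix()
def px2w(c,r,col,win=2):
    r0,c0=int(round(r)),int(round(col))
    p=c['depth'][max(0,r0-win):r0+win+1,max(0,c0-win):c0+win+1]; p=p[p>0]
    d=np.median(p); 
    return q2R(c['orientation'])@np.array([(col-c['cx'])/c['fx']*d,(r-c['cy'])/c['fy']*d,d])+np.array(c['origin'])
def px2z(c,r,col,z):
    v=q2R(c['orientation'])@np.array([(col-c['cx'])/c['fx'],(r-c['cy'])/c['fy'],1]);o=np.array(c['origin'])
    return o+v*(z-o[2])/v[2]
def save(c,n): cv2.imwrite('pics/'+n,c['pixels'][:,:,::-1])
E
python3 - <<'E'
from h import *
print(env.get_state(), env.nose_length)
c=env.read_camera('top'); save(c,'top0.png'); print(c['origin'],c['orientation'],c['fx'])
for n in ['console','mains_base','dust_base','jog_base','mains_press','dust_press','jog_top','stop_top','reverse_top','jar','mug']:
    for d in env.pinpoint('top',n)[:2]:
        r,k=d['location']; print(n,round(d['score'],2),np.round([r,k]),np.round(px2w(c,r,k),4))
E
```

```text
{'clock': 0.0, 'joint_pos': array([-1.24655096e+00,  3.14003178e-01,  4.49386410e-02,  1.30360533e+00,
       -2.99894506e-05,  1.43118572e+00]), 'qvel': array([ 0.00084358, -0.00120824, -0.00017648,  0.00063878,  0.00025437,
        0.00015489]), 'tau': array([ 7.53880540e-04, -4.80622816e+01,  2.98535013e+01,  1.93794578e-02,
        2.16663159e-05, -6.22921107e-06]), 'tcp_pos': array([ 0.25706772, -0.51376103,  0.24139079]), 'orientation': array([-9.31397882e-04,  9.73224618e-01,  2.29854228e-01, -1.01288155e-04]), 'wrist_force': array([-0.53082274,  0.0796748 ,  0.23825903]), 'ft_torque': array([ 0.03307299, -0.00928522, -0.00795361]), 'finger_gap': 0.08528844018245348} 0.011
[0.56783798 0.03683001 1.13929845] [ 0.01577912 -0.70434349  0.70951701 -0.01539088] 526.8859177620747
console 0.83 [271. 304.] [0.5416 0.0892 0.0736]
mains_base 0.75 [301. 349.] [ 0.4814 -0.0006  0.0821]
dust_base 0.62 [252. 348.] [0.5796 0.0007 0.0827]
jog_base 0.91 [255. 261.] [0.5752 0.1731 0.0911]
mains_press 0.79 [291. 350.] [ 0.5025 -0.0019  0.0889]
dust_press 0.8 [241. 352.] [ 0.6007 -0.0071  0.0914]
jog_top 0.71 [254. 258.] [0.5768 0.18   0.0914]
stop_top 0.62 [300. 254.] [0.4849 0.1868 0.0918]
reverse_top 0.71 [254. 306.] [0.5759 0.0845 0.0921]
jar 0.64 [298. 305.] [0.4895 0.0855 0.1106]
mug 0.88 [186. 256.] [0.7257 0.1959 0.005 ]
```

View pics/top0.png

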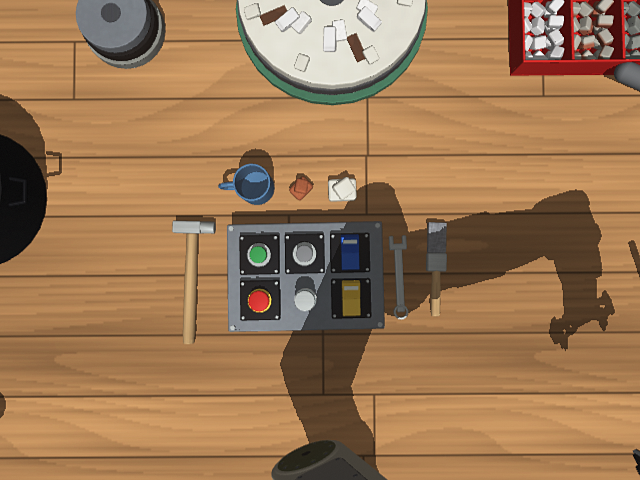

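Run:
```python
from h import *
c=env.read_camera('top')
# segment colours in console region, world xyz per pixel
hsv=cv2.cvtColor(c['pixels'],cv2.COLOR_RGB2HSV)
Rm=q2R(c['orientation']);o=np.array(c['origin'])
vv,uu=np.mgrid[0:480,0:640]
d=c['depth'];P=np.stack([(uu-c['cx'])/c['fx']*d,(vv-c['cy'])/c['fy']*d,d],-1)@Rm.T+o
roi=np.zeros((480,640),bool);roi[215:335,225:390]=1
for n,(lo,hi) in dict(yellow=(20,35),green=(45,85),blue=(95,125)).items():
    m=roi&(hsv[...,0]>=lo)&(hsv[...,0]<=hi)&(hsv[...,1]>110)&(hsv[...,2]>60)&(d>0)
    k,l,st,ce=cv2.connectedComponentsWithStats(m.astype(np.uint8))
    for i in range(1,k):
        if st[i,4]>30: q=P[l==i]; print(n,st[i],np.round(q.mean(0),4),np.round(q.max(0)-q.min(0),3),np.round(np.median(q[:,2]),4))
# console yaw from height mask
m=(roi&(P[...,2]>0.045)).astype(np.uint8)
k,l,st,ce=cv2.connectedComponentsWithStats(m);i=1+st[1:,4].argmax();q=P[l==i]
print(cv2.minAreaRect((q[:,:2]*1000).astype(np.float32)))
big=cv2.resize(c['pixels'][205:345,215:400],None,fx=4,fy=4,interpolation=cv2.INTER_CUBIC);cv2.imwrite('pics/crop0.png',big[:,:,::-1])
```

```text
yellow [342 280  19  36 586] [ 0.4869 -0.0043  0.0847] [0.07  0.036 0.024] 0.0835
yellow [248 289  24  24  91] [0.4881 0.1701 0.0767] [0.047 0.047 0.015] 0.0767
green [250 246  16  17 211] [0.5766 0.1799 0.0918] [0.032 0.03  0.012] 0.0918
blue [341 234  19  36 549] [ 0.5782 -0.0032  0.085 ] [0.07  0.036 0.024] 0.0835
((532.0380859375, 87.5999526977539), (220.3573455810547, 320.2940673828125), 0.8355361819267273)
```

View pics/crop0.png

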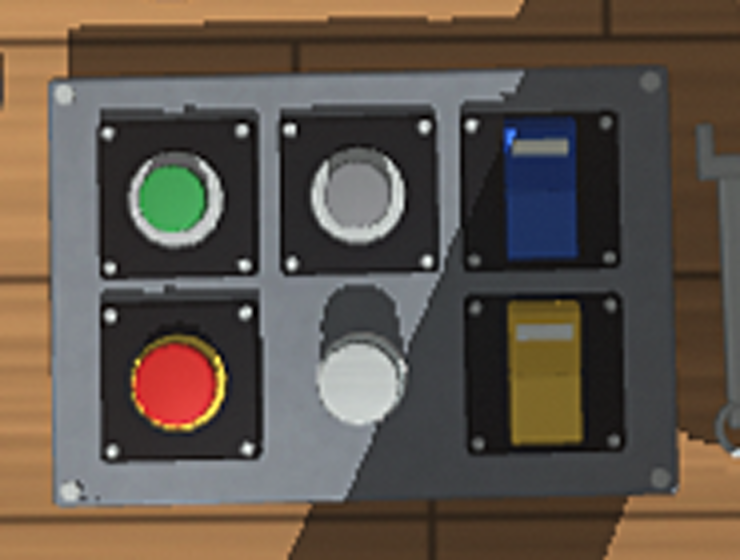

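The picture shows a console with yaw ≈ 0.8°. Green is at about (row 254, col 258), red at (300, 258), grey at (254, 305), the jar at (298, 305), blue at (252, 350) and yellow at (298, 351). The heights and sizes match the specification. First I'll close the fingers and square up the tool.

```bash
python3 -m creep '{"hand":[0,0,0,0,0],"delta_pos":[[0,0,0],[0,0,0],[0,0,0],[0,0,0],[0,0,0]],"turn":[1,1,1,1,1]}' 40
python3 -m creep '{"hand":[0,0,0,0,0],"delta_pos":[[0.02,-0.04,0],[0.02,-0.04,0],[0.02,-0.04,0],[0.02,-0.04,0],[0.02,-0.04,0]],"turn":[0.16,0,0,0,0]}'
python3 - <<'E'
from h import *
s=env.get_state();M=q2R(s['orientation']);print(s['clock'],s['tcp_pos'],M.round(4),s['wrist_force'],s['finger_gap'])
E
```

```text
clock: 1.07
tcp_pos: [0.2572, -0.5143, 0.2424]
orientation: [0.0, 1.0, 0.012, 0.0]
wrist_force: [0.1, -0.3, -0.4]
finger_gap: 0.026
clock: 1.48
tcp_pos: [0.335, -0.3516, 0.2424]
orientation: [0.0, 1.0, 0.006, 0.0]
wrist_force: [1.3, -0.1, 0.5]
finger_gap: -0.0001
1.4833 [ 0.33498155 -0.35159573  0.24236178] [[ 9.999e-01  1.280e-02  3.000e-04]
 [ 1.280e-02 -9.999e-01 -3.000e-04]
 [ 3.000e-04  3.000e-04 -1.000e+00]] [ 1.29132438 -0.09271347  0.54879408] -5.883344494703363e-05
```

```bash
python3 -m creep '{"hand":[0,0,0,0,0],"delta_pos":[[0.02,-0.04,0],[0.02,-0.04,0],[0.02,-0.04,0],[0.02,-0.04,0],[0.02,-0.04,0]],"turn":[0,0,0,0,0]}'
python3 -m creep '{"hand":[0,0,0,0,0],"delta_pos":[[0.024,-0.04,0.01],[0.024,-0.04,0.02],[0.024,-0.04,0.02],[0.024,-0.04,0.01],[0.024,-0.04,0]],"turn":[0,0,0,0,0]}'
python3 -m creep '{"hand":[0,0,0,0,0],"delta_pos":[[0,0,0],[0,0,0],[0,0,0],[0,0,0],[0,0,0]],"turn":[0,0,0,0,0]}'
python3 - <<'E'
from h import *
s=env.get_state();print(s['tcp_pos'],s['wrist_force'])
c=env.read_camera('side');save(c,'side1.png')
c=env.read_camera('wrist');save(c,'wrist1.png')
c=env.read_camera('top');save(c,'top1.png')
print((np.array([0.5125,-0.005,0])-s['tcp_pos'])/0.8)
E
```

```text
clock: 1.9
tcp_pos: [0.4129, -0.1904, 0.2426]
orientation: [0.0, 1.0, 0.007, 0.0]
wrist_force: [0.7, -0.4, 0.0]
finger_gap: 0.0001
clock: 2.32
tcp_pos: [0.5057, -0.0286, 0.1924]
orientation: [-0.0, 1.0, 0.007, -0.001]
wrist_force: [0.0, -0.0, 0.2]
finger_gap: 0.0
clock: 2.73
tcp_pos: [0.5059, -0.0319, 0.1946]
orientation: [0.0, 1.0, 0.006, 0.0]
wrist_force: [-0.0, 0.7, 0.1]
finger_gap: 0.0003
[ 0.50591691 -0.03185518  0.19457128] [-0.00299048  0.68175971  0.10184293]
[ 0.00822886  0.03356897 -0.2432141 ]
```

View pics/side1.png

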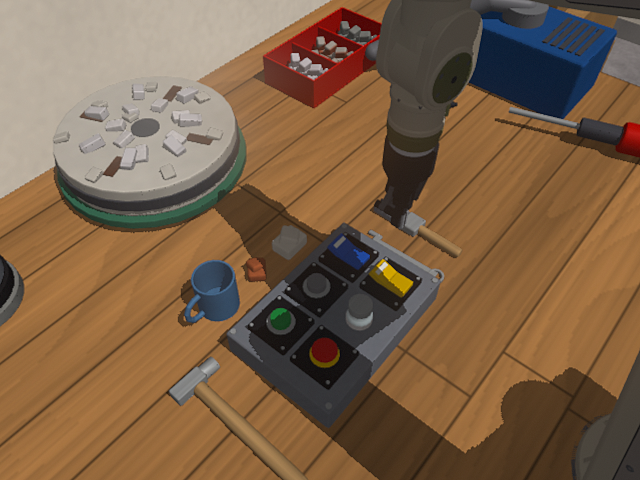

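View pics/wrist1.png

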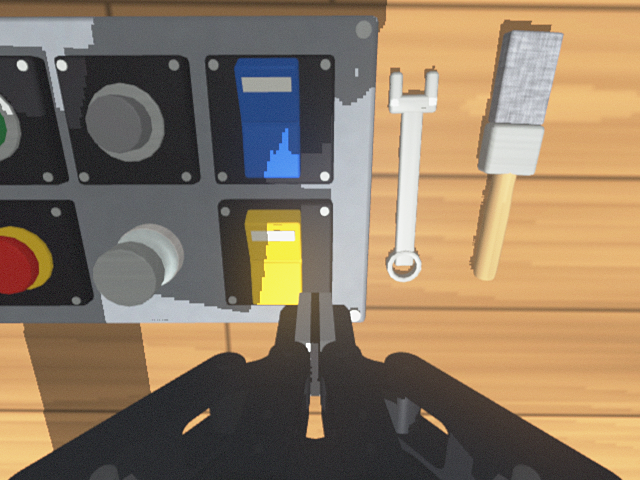

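The side and wrist views agree: the fingers are shut, just right of and short of the yellow rocker, whose stripe is at about (237, 272) in the wrist view. I'll move over the stripe and check.

```bash
python3 - <<'E'
from h import *
c=env.read_camera('wrist')
for n in ['mains_press','dust_press','mains_base','dust_base']:
    for d in env.pinpoint('wrist',n)[:1]:
        r,k=d['location']; print(n,round(d['score'],2),np.round([r,k]),np.round(px2w(c,r,k),4), px2z(c,r,k,0.06).round(4))
E
python3 -m creep '{"hand":[0,0,0,0,0],"delta_pos":[[0.004,-0.016,0],[0.004,-0.018,0.01],[0,0,0.03],[0,0,0.03],[0,0,0.02]],"turn":[0,0,0,0,0]}'
python3 -m creep '{"hand":[0,0,0,0,0],"delta_pos":[[0,0,0],[0,0,0],[0,0,0],[0,0,0],[0,0,0]],"turn":[0,0,0,0,0]}'
python3 - <<'E'
from h import *
s=env.get_state();print(s['tcp_pos'],s['wrist_force'])
c=env.read_camera('side');save(c,'side2.png')
c=env.read_camera('wrist');save(c,'wrist2.png')
E
```

```text
mains_press 0.8 [232. 274.] [ 0.5115 -0.0044  0.0926] [ 0.5007 -0.0009  0.06  ]
dust_press 0.6 [ 83. 268.] [ 0.6009 -0.0033  0.0926] [6.027e-01 4.000e-04 6.000e-02]
mains_base 0.7 [248. 280.] [ 0.4981 -0.0079  0.0865] [ 0.4881 -0.0055  0.06  ]
dust_base 0.7 [122. 275.] [ 0.5796 -0.0055  0.0811] [ 0.5789 -0.0034  0.06  ]
clock: 3.55
tcp_pos: [0.5116, -0.003, 0.1206]
orientation: [-0.0, 1.0, 0.007, -0.001]
wrist_force: [0.1, 0.1, -0.1]
finger_gap: -0.0002
clock: 3.97
tcp_pos: [0.5133, -0.0036, 0.1236]
orientation: [0.0, 1.0, 0.007, 0.001]
wrist_force: [0.4, 0.1, 0.3]
finger_gap: -0.0001
[ 0.51331229 -0.00361605  0.12362101] [0.42204857 0.07385466 0.33758715]
```

View pics/side2.png

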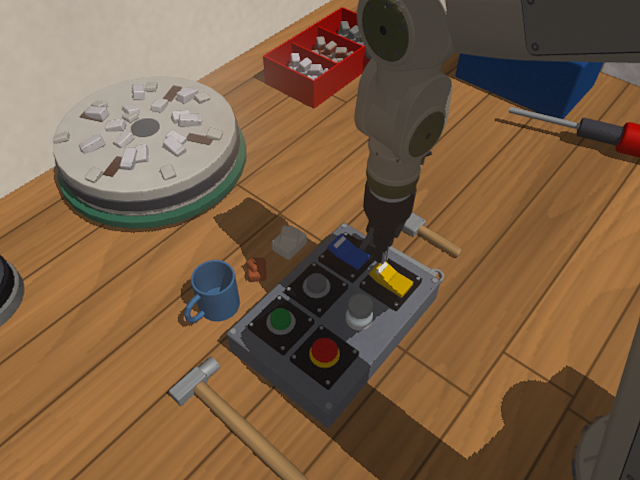

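View pics/wrist2.png

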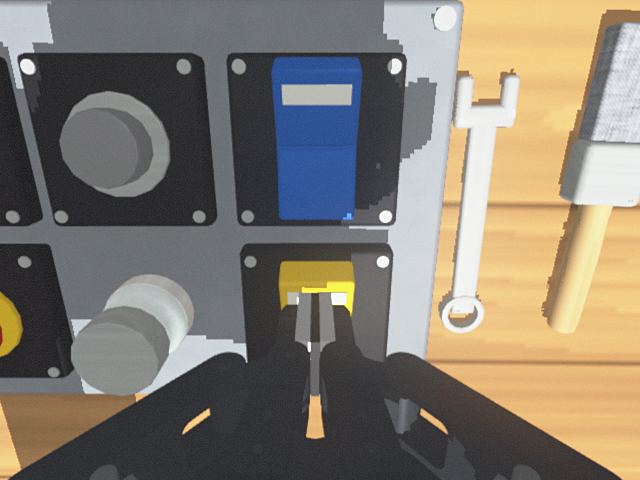

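The fingertips stand right over the yellow stripe, which is split evenly at col 316. Pressing down in stages.

```bash
python3 -m creep '{"hand":[0,0,0,0,0],"delta_pos":[[0,0,0.01],[0,0,0.01],[0,0,0.008],[0,0,0.006],[0,0,0]],"turn":[0,0,0,0,0]}'
python3 -m creep '{"hand":[0,0,0,0,0],"delta_pos":[[0,0,0.002],[0,0,0.001],[0,0,0.001],[0,0,0],[0,0,0]],"turn":[0,0,0,0,0]}'
```

```text
clock: 4.48
tcp_pos: [0.5122, -0.0034, 0.0941]
orientation: [0.0, 1.0, 0.007, -0.0]
wrist_force: [0.1, -0.0, 0.3]
finger_gap: 0.0
clock: 4.9
tcp_pos: [0.5119, -0.0034, 0.093]
orientation: [0.0, 1.0, 0.007, -0.0]
wrist_force: [-2.4, 0.3, 10.8]
finger_gap: 0.0002
```

```bash
python3 -m creep '{"hand":[0,0,0,0,0],"delta_pos":[[0,0,0.001],[0,0,0.001],[0,0,0],[0,0,0],[0,0,0]],"turn":[0,0,0,0,0]}'
python3 - <<'E'
from h import *
s=env.get_state();print(s['tcp_pos'],s['wrist_force'])
c=env.read_camera('wrist');save(c,'wrist3.png')
c=env.read_camera('side');cv2.imwrite('pics/side3.png',cv2.resize(c['pixels'][210:320,310:460],None,fx=5,fy=5)[:,:,::-1])
E
```

```text
clock: 5.32
tcp_pos: [0.512, -0.0034, 0.0928]
orientation: [0.0, 1.0, 0.007, 0.0]
wrist_force: [-6.4, 0.4, 22.1]
finger_gap: -0.0004
[ 0.51196718 -0.00338807  0.09281201] [-6.41122519  0.4317162  22.10325286]
```

View pics/side3.png

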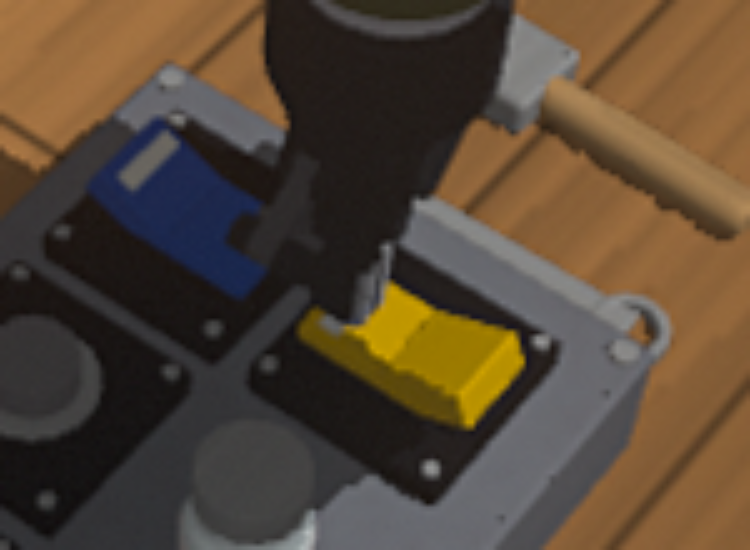

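The yellow rocker is on: its striped half is level, its plain half is up, and the hard stop read 22 N. I'll raise and move to blue.

```bash
python3 -m creep '{"hand":[0,0,0,0,0],"delta_pos":[[0,0,-0.02],[0,0,-0.02],[0,0,-0.015],[0.01,0,0],[0.02,0,0]],"turn":[0,0,0,0,0]}'
python3 -m creep '{"hand":[0,0,0,0,0],"delta_pos":[[0.03,0,0],[0.03,0,0],[0.02,0.001,0],[0.004,0,0],[0,0,0]],"turn":[0,0,0,0,0]}'
python3 -m creep '{"hand":[0,0,0,0,0],"delta_pos":[[0,0,0],[0,0,0],[0,0,0],[0,0,0],[0,0,0]],"turn":[0,0,0,0,0]}'
python3 - <<'E'
from h import *
s=env.get_state();print(s['tcp_pos'],s['wrist_force'])
c=env.read_camera('wrist');save(c,'wrist4.png')
c=env.read_camera('side');cv2.imwrite('pics/side4.png',cv2.resize(c['pixels'][200:320,300:460],None,fx=4,fy=4)[:,:,::-1])
E
```

```text
clock: 5.83
tcp_pos: [0.5352, -0.0029, 0.1344]
orientation: [0.0, 1.0, 0.007, -0.001]
wrist_force: [-0.1, -0.3, 0.0]
finger_gap: 0.0002
clock: 6.25
tcp_pos: [0.6037, -0.0029, 0.1325]
orientation: [-0.0, 1.0, 0.007, -0.001]
wrist_force: [-0.1, 0.5, 0.2]
finger_gap: -0.0001
clock: 6.67
tcp_pos: [0.6031, -0.0029, 0.1346]
orientation: [0.0, 1.0, 0.007, 0.0]
wrist_force: [0.6, 0.3, 0.5]
finger_gap: -0.0002
[ 0.60308269 -0.00292267  0.13456455] [0.61869078 0.29450574 0.48923111]
```

View pics/side4.png

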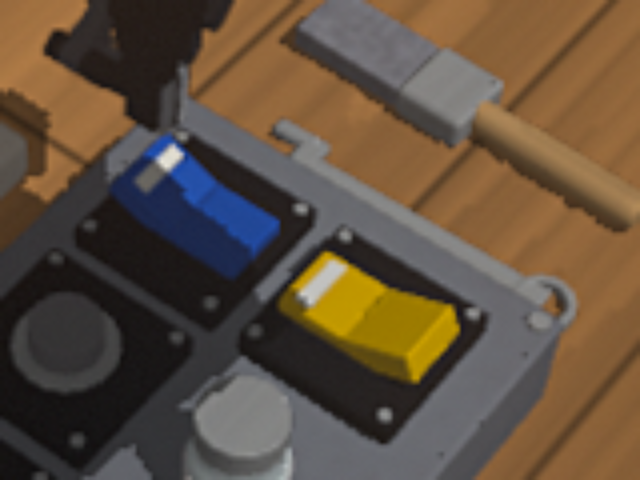

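View pics/wrist4.png

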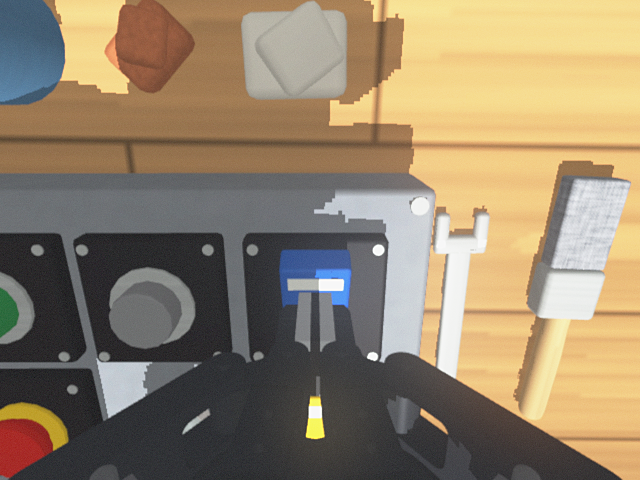

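Yellow stayed on, and the fingers stand over the blue stripe at (285, 315). Pressing.

```bash
python3 -m creep '{"hand":[0,0,0,0,0],"delta_pos":[[0,0,0.012],[0,0,0.014],[0,0,0.01],[0,0,0.008],[0,0,0.004]],"turn":[0,0,0,0,0]}'
python3 -m creep '{"hand":[0,0,0,0,0],"delta_pos":[[0,0,0.003],[0,0,0.001],[0,0,0.001],[0,0,0],[0,0,0]],"turn":[0,0,0,0,0]}'
python3 -m creep '{"hand":[0,0,0,0,0],"delta_pos":[[0,0,0.001],[0,0,0.001],[0,0,0],[0,0,0],[0,0,0]],"turn":[0,0,0,0,0]}'
```

```text
clock: 7.18
tcp_pos: [0.6041, -0.003, 0.095]
orientation: [0.0, 1.0, 0.007, 0.0]
wrist_force: [1.6, -0.6, 3.8]
finger_gap: -0.0
clock: 7.6
tcp_pos: [0.604, -0.003, 0.093]
orientation: [0.0, 1.0, 0.007, 0.001]
wrist_force: [0.2, 0.9, 7.0]
finger_gap: 0.0001
clock: 8.02
tcp_pos: [0.6041, -0.003, 0.0929]
orientation: [0.0, 1.0, 0.007, 0.001]
wrist_force: [-3.6, 0.0, 16.0]
finger_gap: -0.0
```

```bash
python3 -m creep '{"hand":[0,0,0,0,0],"delta_pos":[[0,0,-0.02],[0,0,-0.03],[0,0,-0.02],[-0.005,-0.02,0],[-0.005,-0.03,0]],"turn":[0,0,0,0,0]}'
python3 -m creep '{"hand":[0,0,0,0,0],"delta_pos":[[-0.005,-0.04,0],[-0.005,-0.04,0],[-0.005,-0.04,0],[-0.003,-0.035,0],[-0.003,-0.025,0]],"turn":[0,0,0,0,0]}'
python3 -m creep '{"hand":[0,0,0,0,0],"delta_pos":[[0,0,0],[0,0,0],[0,0,0],[0,0,0],[0,0,0]],"turn":[0,0,0,0,0]}'
python3 - <<'E'
from h import *
s=env.get_state();print(s['tcp_pos'],s['wrist_force'])
c=env.read_camera('wrist');save(c,'wrist5.png')
print([ (d['score'],px2w(c,*d['location']).round(4)) for d in env.pinpoint('wrist','jog_top')[:1]])
c=env.read_camera('side');cv2.imwrite('pics/side5.png',cv2.resize(c['pixels'][200:400,220:460],None,fx=3,fy=3)[:,:,::-1])
print((np.array([.5767,.1803,0.11])-s['tcp_pos'])/.8)
E
```

```text
clock: 8.43
tcp_pos: [0.5952, 0.0355, 0.1471]
orientation: [0.0, 1.0, 0.005, 0.0]
wrist_force: [0.3, 0.6, -0.3]
finger_gap: -0.0001
clock: 8.85
tcp_pos: [0.5755, 0.1388, 0.147]
orientation: [-0.017, 0.999, 0.043, -0.002]
wrist_force: [0.3, 0.4, 0.8]
finger_gap: -0.0001
clock: 9.27
tcp_pos: [0.5766, 0.1367, 0.1474]
orientation: [-0.017, 0.999, 0.041, -0.001]
wrist_force: [1.4, -0.4, -0.3]
finger_gap: -0.0001
[0.57660026 0.13672628 0.1474002 ] [ 1.38376337 -0.35276482 -0.34104564]
[(0.83, array([0.5756, 0.1816, 0.0918]))]
[ 0.00012468  0.05446715 -0.04675025]
```

View pics/side5.png

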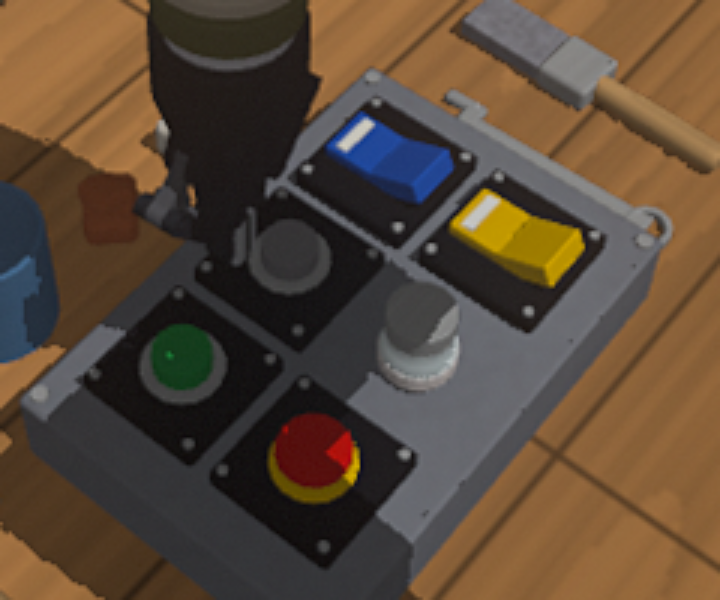

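View pics/wrist5.png

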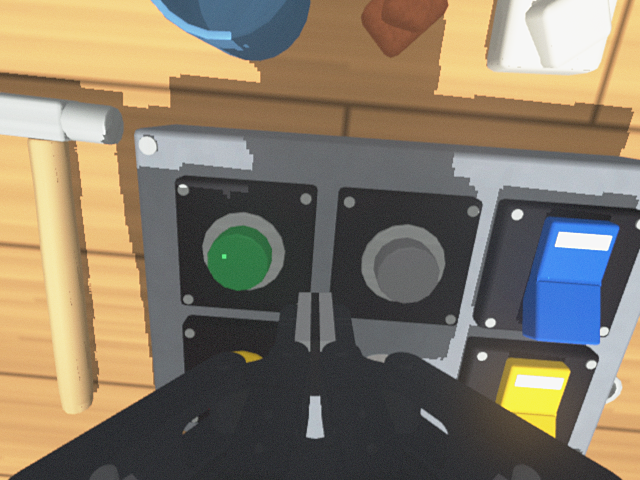

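Both rockers are on. The tool came up short and turned a little on the way, so I'll check the joints.

Run:
```python
from h import *
s=env.get_state();M=q2R(s['orientation']);print(s['joint_pos'].round(3),M.round(4),s['tcp_pos'])
print(M.T@(np.array([.5767,.1803,s['tcp_pos'][2]])-s['tcp_pos'])/.8)
```

```text
[ 0.082  0.387 -0.084  1.1    0.033  3.141] [[ 9.966e-01  8.240e-02 -3.000e-03]
 [ 8.250e-02 -9.960e-01  3.330e-02]
 [-3.000e-04 -3.340e-02 -9.994e-01]] [0.57645636 0.13712384 0.14737725]
[ 0.00475441 -0.05373121  0.0017963 ]
```

The last joint was running into its range end, because j6 = π + j1 − yaw. The button is round, so tool yaw doesn't matter: I'll turn back 25°, away from the limit.

```bash
python3 -m creep '{"hand":[0,0,0,0,0],"delta_pos":[[0,0,0],[0,0,0],[0,0,0],[0,0,0],[0,0,0]],"turn":[-1,-1,-1,-1,-1]}'
python3 -m creep '{"hand":[0,0,0,0,0],"delta_pos":[[0,0,0],[0,0,0],[0,0,0],[0,0,0],[0,0,0]],"turn":[0,0,0,0,0]}'
python3 - <<'E'
from h import *
s=env.get_state();M=q2R(s['orientation']);print(s['joint_pos'].round(3),M.round(4),s['tcp_pos'])
print(M.T@(np.array([.5765,.1805,s['tcp_pos'][2]])-s['tcp_pos'])/.8)
E
```

```text
clock: 9.83
tcp_pos: [0.5764, 0.1374, 0.1474]
orientation: [-0.016, 0.966, 0.259, 0.003]
wrist_force: [0.6, -0.5, -0.1]
finger_gap: 0.0004
clock: 10.25
tcp_pos: [0.5763, 0.1376, 0.1474]
orientation: [-0.017, 0.966, 0.256, 0.003]
wrist_force: [-1.2, 0.6, -0.3]
finger_gap: 0.0001
[ 0.082  0.387 -0.084  1.1    0.034  2.705] [[ 0.8684  0.4959 -0.003 ]
 [ 0.4957 -0.8679  0.0334]
 [ 0.0139 -0.0305 -0.9994]] [0.5763009  0.13763957 0.14743211]
[ 0.0267718  -0.04637322  0.00178747]
```

```bash
python3 -m creep '{"hand":[0,0,0,0,0],"delta_pos":[[0.008,-0.015,0],[0.01,-0.016,0],[0.008,-0.014,0],[0,0,0.015],[0,0,0.015]],"turn":[0,0,0,0,0]}'
python3 -m creep '{"hand":[0,0,0,0,0],"delta_pos":[[0,0,0],[0,0,0],[0,0,0],[0,0,0],[0,0,0]],"turn":[0,0,0,0,0]}'
python3 - <<'E'
from h import *
s=env.get_state();M=q2R(s['orientation']);print(s['joint_pos'].round(3),M.round(4),s['tcp_pos'])
print(M.T@(np.array([.5765,.1800,s['tcp_pos'][2]])-s['tcp_pos'])/.8)
c=env.read_camera('wrist');save(c,'wrist6.png')
E
```

```text
clock: 10.67
tcp_pos: [0.577, 0.182, 0.1255]
orientation: [-0.017, 0.966, 0.258, 0.004]
wrist_force: [0.6, 0.1, 0.1]
finger_gap: -0.0005
clock: 11.08
tcp_pos: [0.5769, 0.1801, 0.1256]
orientation: [-0.016, 0.966, 0.257, 0.003]
wrist_force: [0.0, 0.4, -0.2]
finger_gap: -0.0003
[ 0.154  0.421 -0.089  1.057  0.033  2.776] [[ 0.868   0.4966 -0.0017]
 [ 0.4964 -0.8674  0.0336]
 [ 0.0152 -0.03   -0.9994]] [0.57690394 0.18012359 0.12563486]
[-5.14944333e-04 -1.16745571e-04 -4.31523646e-06]
```

View pics/wrist6.png

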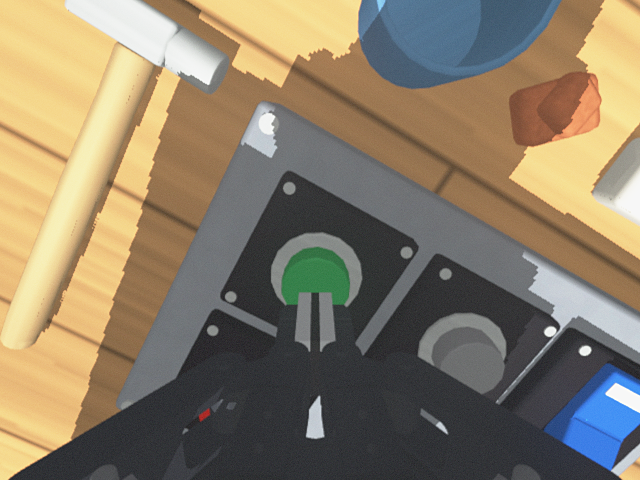

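The fingers stand above the green button's centre, and the button is centred at col 316. Pressing down.

```bash
python3 -m creep '{"hand":[0,0,0,0,0],"delta_pos":[[0,0,0.01],[0,0,0.01],[0,0,0.008],[0,0,0.006],[0,0,0.004]],"turn":[0,0,0,0,0]}'
python3 -m creep '{"hand":[0,0,0,0,0],"delta_pos":[[0,0,0.001],[0,0,0.001],[0,0,0],[0,0,0],[0,0,0]],"turn":[0,0,0,0,0]}'
```

```text
clock: 11.55
tcp_pos: [0.5764, 0.1806, 0.0947]
orientation: [-0.016, 0.966, 0.257, 0.003]
wrist_force: [-8.7, -4.4, 30.8]
finger_gap: -0.0
clock: 11.97
tcp_pos: [0.5763, 0.1806, 0.0949]
orientation: [-0.016, 0.966, 0.257, 0.003]
wrist_force: [-4.1, -3.8, 15.5]
finger_gap: 0.0001
```

```bash
python3 -m creep '{"hand":[0,0,0,0,0],"delta_pos":[[0,0,0.001],[0,0,0],[0,0,0],[0,0,0],[0,0,0]],"turn":[0,0,0,0,0]}'
python3 -m creep '{"hand":[0,0,0,0,0],"delta_pos":[[0,0,0],[0,0,0],[0,0,0],[0,0,0],[0,0,0]],"turn":[0,0,0,0,0]}'
python3 - <<'E'
from h import *
s=env.get_state();print(s['tcp_pos'],s['wrist_force'],s['joint_pos'].round(3))
c=env.read_camera('side');cv2.imwrite('pics/side7.png',cv2.resize(c['pixels'][200:400,180:460],None,fx=2.8,fy=2.8)[:,:,::-1])
c=env.read_camera('top');save(c,'top7.png')
print(env.get_state()['wrist_force'])
E
```

```text
clock: 12.38
tcp_pos: [0.5763, 0.1806, 0.0948]
orientation: [-0.016, 0.966, 0.257, 0.004]
wrist_force: [-6.7, -3.0, 20.0]
finger_gap: 0.0001
clock: 12.8
tcp_pos: [0.5764, 0.1807, 0.0949]
orientation: [-0.016, 0.966, 0.257, 0.004]
wrist_force: [-6.1, -3.8, 20.2]
finger_gap: -0.0003
[0.57636149 0.18066172 0.09488746] [-6.05040002 -3.82258847 20.24597658] [ 0.155  0.443 -0.135  0.989  0.032  2.777]
[-7.02513389 -4.40539479 20.61206396]
```

View pics/side7.png

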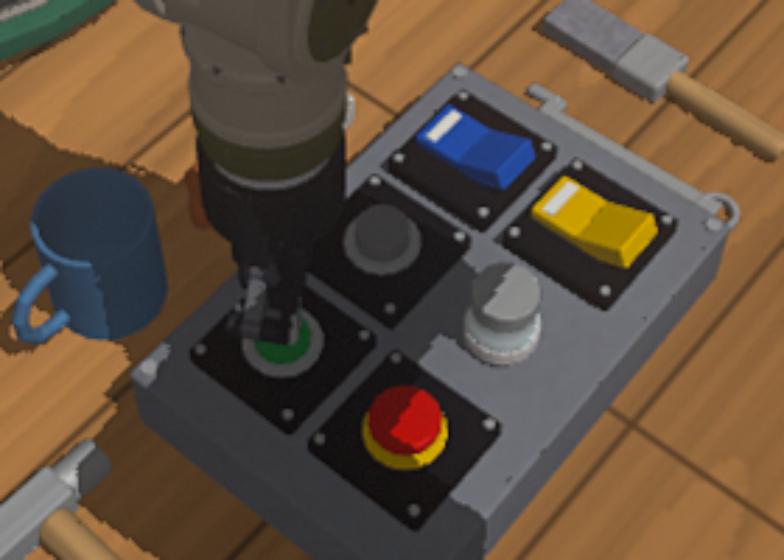

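View pics/top7.png

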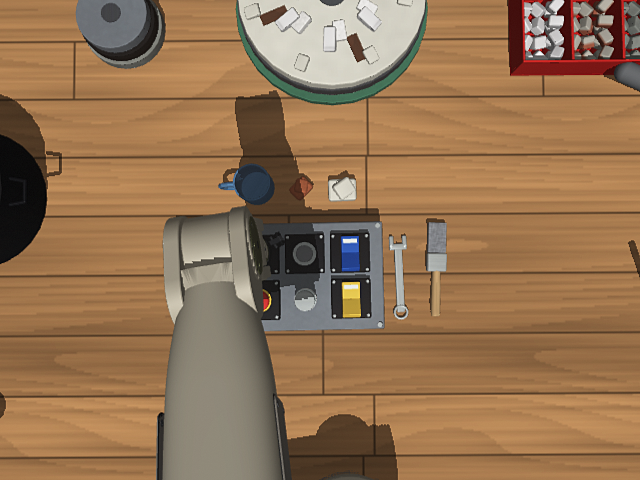

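Both rockers are on and the green button is fully down, with the tip at 84 mm and a steady 20 N. The mug, stones, wrench, brush and jar look unmoved. Handing in.

Run:
```python
from h import *
print(env.hand_in()); s=env.get_state(); print(s['clock'],s['tcp_pos'],s['wrist_force'])
```

```text
the job is handed in; nothing more can be done
None
the job is handed in; nothing more can be done
```

The job is done and handed in at about 12.9 s. I pressed the yellow rocker fully on, then the blue one, then pushed the green button fully down with the closed fingertips, and I was still holding it at hand-in.

- **Rockers:** both reached a hard stop, yellow at 22 N and blue at 16 N. The last side and top pictures show both still on, with the striped half level.
- **Green button:** the fingertips stand 84 mm above the table, which matches the button's full 8 mm travel. The push held steady at about 20 N, after a brief 31 N reading as it bottomed out.
- **Bystanders:** the red and grey buttons were not touched. The jar, mug, stones, wrench and brush look unmoved. The arm blocks part of the hammer in the last pictures, but nothing went near it.
- **What went wrong:** on the way to the green button the last joint reached the end of its range, reading 3.141 against a listed 3.14. The tool stopped short and ended up tilted about 2°. I turned it back 25° and pressed with that small tilt. I can't tell whether the judge counts that reading as passing the range.

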